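# Isolate the desk at the power box under its flip cover

## Task

The router is about to be rewired, so switch the desk off at its power distribution box: lift the cable tester off the box's clear cover and lay it flat and wholly on the grey mat, set down gently and without touching the tools there. Then swing the cover up and back until it rests open by itself, and turn the black bar handle under it back to off, its pointer straight towards the cover's hinge, without swinging it on towards the other supply. Leave the cover standing open so that everyone can see the switch is off, and leave the tools where they lie.

Things in the scene. Friction and masses are not known exactly. Their poses are not given: they have to be found in the camera images.
- power_box: grey power distribution box on the desk, fixed, 170 (x) x 270 (y) x 95 (z) mm, on the left or right. Origin: centre of its underside; x from its front (robot's side, lift tab) to its rear (hinge), z up. On its flat top, under the cover: the bar switch (axis at x -5, y -55 mm) and four white breakers, 19 mm high (x -28 to 18, y 20 to 92 mm). Socket flaps stand out 12 mm on both y sides
- cover (a joint): angle of the clear box-shaped flip cover, rad: 0 shut, 1.92 fully back on its stop. 172 (x) x 220 (y) mm, flat top 139 mm over the desk, about 0.3 kg. Its front edge swings up and back about point cover_hinge, parallel to the box's y axis. Nearly free hinge, lightly damped: let go below 1.25 rad it falls shut, beyond that it falls back on to its stop and rests there, leaning over the rear
- cover_hinge (a point): middle of the cover's hinge line, 88 mm behind the box's centre, 98 mm over the desk; axes as the box's (it does not turn with the cover)
- cover_tab (a point): middle of the cover's grey lift tab: a plate 26 (x) x 44 (y) x 8 (z) mm sticking out in front of box and cover with free air below it. Shut: underside 97 mm over the desk, outer edge 110 mm in front of the box's centre and 198 mm from the hinge. Can be hooked from below by shut fingertips or pinched across its 44 mm. Turns with the cover; axes are the box's when shut
- switch (a joint): angle of the bar handle under the cover, rad, counter-clockwise from above: 0 = off, pointer straight at the hinge (box +x); 1.57 (stop, box +y) = supply one, where it starts or nearly; -1.57 (stop, box -y) = supply two. No stop or click at off: a friction of about 0.06 N m, it stays where it is left
- switch_bar (a point): top of the black bar handle on its turning axis, 130 mm over the desk; x along the bar to its pointer. The bar is 66 mm long (32 mm to the blunt end, 34 mm to the narrower pointer with a white line on top), 13 mm wide (8 mm in the last 13 mm of the pointer), 26 mm high over a 3 mm disc of radius 19 mm; the plate below is 101 mm over the desk
- tester: handheld cable tester, a grey bar with black rubber ends, small screen and keys: 150 (x) x 48 (y) x 30 (z) mm, about 0.24 kg. Origin: centre of its underside, z up. Starts lying flat on the cover's top, roughly crosswise
- tester_top_end (a point): centre of the tester's end face beyond the screen (+x end, 15 mm above its underside)
- tester_foot_end (a point): centre of the tester's other end face (-x end, 15 mm above its underside)
- mat: grey work mat fixed flat on the desk, 270 (x) x 360 (y) x 3 mm thick; origin: centre of its underside, axes along its edges
- crimper: loose crimping pliers on the mat, lying roughly along the mat's x: steel head and two black handles, 190 (x) x 73 (y) x 22 mm; origin: below its middle, x towards the head
- punch_tool: loose punch-down tool on the mat, beside the crimper: black bar handle and steel blade, 180 (x) x 28 (y) x 26 mm; origin: below its middle, x towards the blade
There are look-alikes about, which are no part of the job. Of the things like the tester, leave any that is yellow; of the rest the smaller one is meant.

How it is judged:
By the outcome, as a careful person would: the job done as asked, in the order asked, and still so for the second after the job is handed in, with the robot touching nothing.
It also fails if it takes over 72 s, if anything falls off the work surface, if the arm or the gripper's body presses on something with over 40 N, if the wrist force passes 120 N, or if a joint passes its speed limit or range.

## Robot

A 6-joint arm with a two-finger parallel gripper is mounted at the origin on the work surface. World frame = base frame: x ahead of the robot, y to its left, z up, the work surface at z = 0. Lengths are in mm, angles in rad, forces in N, time in s.
With the tool pointing down it reaches from about 325 to 1000 mm from the base axis. Payload 5.1 kg.
Tool frame: the origin (TCP) lies midway between the tips of the shut fingers; the grasp point (between the pads) lies 19 mm behind it; z points along the fingers, y is the line along which they close (so a half turn about z gives the same grasp; the last joint's range is limited). The gripper opens to 85 mm and grips with 20 to 120 N. Pads are 22 mm wide; open, the fingers measure 114 mm over their backs; the gripper's body (76 mm by 85 mm) begins 54 mm behind the grasp point. The pads swing forward as they close: fully open they stand 13 mm farther back than shut.
Start: joints at [-1.323, 0.124, 1.65, -0, 1.367, -0.083], TCP at [211.087, -614.758, 231.322] pointing down, gripper open.
Joint ranges: [-2.61, 2.61], [-1.02, 2.33], [0.03, 2.71], [-1.35, 4.49], [0.32, 2.68], [-2.91, 2.91]. Speed limits (rad/s): [2.57, 2.57, 3.14, 3.14, 3.14, 3.14].

## Interface

Orientations are given as a unit quaternion [x, y, z, w].
In Python, from workcell import ctrl gives the robot as it stands.
- The arm moves only by the shell command python3 -m handwheel 'ROWS' [FORCE]. ROWS is JSON, a list of rows, each an object of numbers: "wx", "wy", "wz": the turn, a rotation vector about the tool's x, y, z in rad; "tx", "ty", "tz": the shift along the tool's x, y, z in mm; "grip": the closure in counts, from 0 (fully open) to 255 (shut). In form: [{"wx": .., "wy": .., "wz": .., "tx": .., "ty": .., "tz": .., "grip": ..}, ...]. A call has 1 to 20 rows; each row is the pose to reach, as a shift and turn from the pose commanded when the call began, along the tool's axes at that moment; what a row does not reach only later rows make up. A row lasts 1/12 s, in which the tool goes at most 41.7 mm and 7.16 degrees, less where a joint would pass 70% of its speed; a pose out of reach is approached as far as the arm can. A call with a gripper value outside its range is refused whole. The fingers move at their own pace and stop on an object; FORCE is the grip in N (left out, the last holds). Time passes only in rows, so rows that repeat a pose let the fingers close. It gives the time, the measured TCP pose, the force, the opening and the grip force at its end, in the units of the state.
- ctrl.observe(): the state, without advancing time (a new reading comes with each control period).
- ctrl.get_image(name): name is "scene" or "side" or "wrist"; returns a dict with "color" (384x512x3 uint8, blue, green, red), "fovy" (degrees; the focal length in pixels is half the picture's height over the tangent of half this angle, whatever the lens; pixels are square), "cx", "cy" (the principal point, pixels), "R" (3x3) and "t" (3): a world point X has camera coordinates R X + t; the wrist camera has in their place "mount" (4x4, takes a point from camera to tool coordinates, whose origin is the TCP and whose axes are the flange's). Camera axes: x right, y down, z forward; pixel columns grow to the right and rows downward; lengths in mm; the calibration is good to about 2 mm. A picture is of the moment at which its call begins: read the wrist's pose just before it. There is no depth.
- ctrl.sign_off(): hands the job in; it is judged then, once.
Trained networks look in the newest picture that a camera, given by its name, has taken for a name from the list of things; names that differ only in an ending like _2 or _b are one class to them, and where a whole thing is asked for, a point or a joint stands for the part that bears it (a point fixed in the world has none). Each returns a list of dicts, best first, with "p" (0 to 1); they miss things now and then, are a little off and sometimes report something else, mostly with a low value. They report only what shows in the picture. A call takes as long as a camera call. They do not tell look-alikes from the thing itself.
- ctrl.trace(camera, name): "region" (384x512 bool, what is visible of it) and "bbox" ([left, top, right, bottom] in pixels, round what is visible of it).
The state is a dict: "t": time; "q": joint angles; "qvel": joint speeds; "effort": joint torques, N m; "tool_pos": TCP position; "ee_rot": TCP orientation; "contact_force": force on the tool from outside, world axes, zero at the start; "torque": the same for the moment, N m; "opening": finger opening in mm; "finger_force": force on a finger pad.
Only numpy, scipy, OpenCV 4.12 (cv2) and the standard library are available. Lean on these libraries where they do the work, as an engineer would, in place of code of your own. Each camera call takes 0.05 s, during which the arm holds its last target. There are 200 camera calls.

## Working session

There is one attempt and no reset: what is moved stays moved. The work goes in short steps, Python scripts to look and compute and a shell command to move; the robot and the scene stay as the last step left them, time stands still between calls to the robot, and variables do not carry over. Pictures are saved under pics/ and viewed, at most 10 in all, crops included, and the job is handed in when it is done.

```bash
mkdir -p pics; ls
python3 - <<'E'
from workcell import ctrl
import cv2,numpy as np
s=ctrl.observe();print(s['t'],s['tool_pos'],s['ee_rot'],s['opening'])
ims=[]
for n in ['scene','side']:
    d=ctrl.get_image(n);ims.append(d['color'])
    print(n,d['fovy'],d['cx'],d['cy'],np.round(d['R'],3).tolist(),np.round(d['t'],1))
    for k in ['power_box','cover','tester','mat','crimper','punch_tool','switch','cover_tab']:
        print(k,[(round(r['p'],2),[int(v) for v in r['bbox']],int(r['region'].sum())) for r in ctrl.trace(n,k)])
    cv2.imwrite(f'pics/{n}1.png',cv2.resize(d['color'],(800,600)))
E
```

```text
pics
0.0 [ 210.96470465 -614.16700437  230.07423698] [ 9.86350761e-01  1.64654586e-01 -7.84992245e-05 -1.01828023e-03] 85.15230075935006
scene 56.930547694374525 256.74970145072535 189.5241872635333 [[-0.786, 0.618, 0.01], [0.381, 0.498, -0.779], [-0.486, -0.608, -0.627]] [ 364.3 -133.1 1293.9]
power_box [(0.77, [209, 192, 340, 326], 8974)]
cover [(0.58, [212, 193, 336, 296], 5843)]
tester [(0.96, [258, 199, 305, 255], 1414), (0.79, [361, 246, 454, 322], 2985), (0.57, [311, 198, 382, 227], 1500), (0.21, [161, 168, 208, 198], 416)]
mat [(0.58, [125, 146, 254, 231], 4554), (0.54, [212, 190, 340, 325], 9378)]
crimper [(0.91, [143, 161, 201, 188], 714)]
punch_tool [(0.75, [161, 166, 208, 195], 492)]
switch [(0.16, [260, 198, 303, 255], 1458)]
cover_tab [(0.6, [210, 192, 339, 299], 5823)]
side 57.20688540943782 253.76250162984797 192.03999708880707 [[-0.906, -0.422, -0.009], [-0.256, 0.565, -0.784], [0.336, -0.709, -0.62]] [461.5 195.4 792.8]
power_box [(0.72, [106, 183, 242, 321], 10137)]
cover [(0.62, [107, 184, 236, 286], 6276)]
tester [(0.79, [143, 193, 214, 245], 1814), (0.69, [267, 256, 350, 345], 3061), (0.63, [201, 332, 267, 382], 2151), (0.15, [204, 135, 318, 211], 4420)]
mat [(0.79, [205, 134, 319, 212], 4429), (0.43, [142, 194, 211, 244], 1814)]
crimper [(0.91, [235, 145, 294, 169], 664)]
punch_tool [(0.67, [233, 159, 286, 175], 508), (0.4, [138, 195, 213, 248], 1789)]
switch []
cover_tab [(0.88, [108, 184, 236, 288], 6159)]
```

View pics/scene1.png

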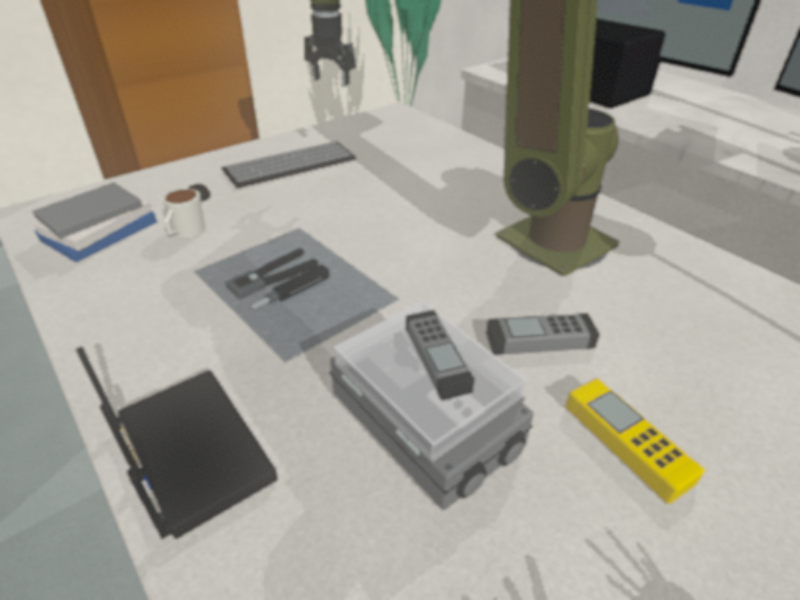

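View pics/side1.png

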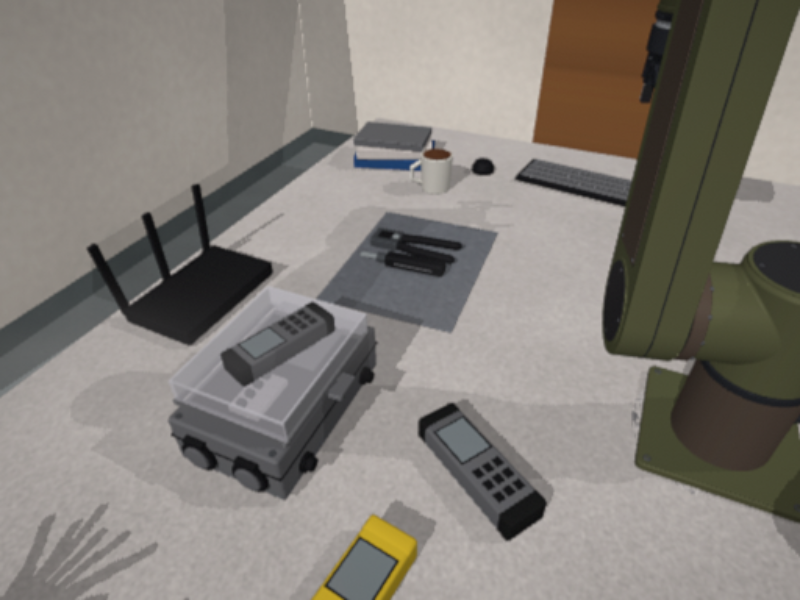

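The scene shows the tester on the clear cover (about 440,352 of 800), with the mat beyond it. The crimper and punch tool lie on the mat's far part. A bigger grey and a yellow look-alike lie on the robot side. Next I'll fit poses from both cameras' masks.

```bash
cat > h.py <<'E'
from workcell import ctrl
import cv2,numpy as np
from scipy.optimize import minimize
from scipy.spatial.transform import Rotation as Ro
def proj(d,X):
    h=d['color'].shape[0];f=h/2/np.tan(np.radians(d['fovy'])/2)
    c=np.asarray(X)@np.asarray(d['R']).T+d['t']
    return c[:,:2]/c[:,2:]*f+[d['cx'],d['cy']]
def wristcam(d,s):
    M=np.array(d['mount']);R=Ro.from_quat(s['ee_rot']).as_matrix()
    Rc=R@M[:3,:3];tc=R@M[:3,3]+s['tool_pos']
    d['R']=Rc.T;d['t']=-Rc.T@tc;return d
def back(d,uv,z):
    h=d['color'].shape[0];f=h/2/np.tan(np.radians(d['fovy'])/2)
    R=np.asarray(d['R']);o=-R.T@d['t']
    v=np.c_[(np.atleast_2d(uv)-[d['cx'],d['cy']])/f,np.ones(len(np.atleast_2d(uv)))]@R
    return o+v*((z-o[2])/v[:,2:])
def box(x0,x1,y0,y1,z0,z1):
    return np.array([[x,y,z] for x in(x0,x1) for y in(y0,y1) for z in(z0,z1)],float)
def place(P,p):
    c,s=np.cos(p[2]),np.sin(p[2]);return P@np.array([[c,s,0],[-s,c,0],[0,0,1]])+[p[0],p[1],0]
S=4
def rend(d,parts,p):
    m=np.zeros((384*S,512*S),np.uint8)
    for P in parts:
        q=cv2.convexHull((proj(d,place(P,p))*S).astype(np.float32)).astype(np.int32)
        cv2.fillConvexPoly(m,q,1)
    return m>0
def up(r): return cv2.resize(r.astype(np.float32),None,fx=S,fy=S,interpolation=cv2.INTER_LINEAR)>.5
def fit(views,parts,yaws,p0):
    """views: list of (d,region)"""
    V=[(d,up(r)) for d,r in views];best=None
    def cost(p): return sum(1-(a&m).sum()/(a|m).sum() for d,m in V for a in [rend(d,parts,p)])/len(V)
    for y in yaws:
        r=minimize(cost,[*p0,y],method='Nelder-Mead',options=dict(initial_simplex=np.array([[*p0,y],[p0[0]+25,p0[1],y],[p0[0],p0[1]+25,y],[*p0,y+.3]]),maxiter=120,xatol=.05,fatol=1e-4))
        if best is None or r.fun<best.fun:best=r
    return best.x,best.fun
E
cat > m.py <<'E'
from h import *
D={}
for n in ['scene','side']: D[n]=ctrl.get_image(n)
def pick(n,k,uv):
    for r in ctrl.trace(n,k):
        b=r['bbox']
        if b[0]<=uv[0]<=b[2] and b[1]<=uv[1]<=b[3] and abs((b[0]+b[2])/2-uv[0])<15:return r['region']
jobs={'tester':([box(-75,75,-24,24,139,169)],(281,227),(178,219),160,np.arange(0,3.14,.5)),
'power_box':([box(-85,85,-135,135,0,95),box(-84,88,-110,110,95,139)],(274,259),(174,252),70,np.arange(-1.5,1.6,.5)),
'mat':([box(-135,135,-180,180,0,3)],(190,188),(262,173),3,np.arange(-1.5,1.6,.5)),
'crimper':([box(-95,95,-36,36,0,22)],(172,174),(264,157),10,np.arange(0,3.14,.5)),
'punch_tool':([box(-90,90,-14,14,3,29)],(184,181),(260,167),10,np.arange(0,3.14,.5))}
for k,(parts,a,b,z,yaws) in jobs.items():
    V=[]
    for n,uv in(('scene',a),('side',b)):
        r=pick(n,k,uv)
        if r is None:print(k,n,'none');continue
        if k=='mat':
            c=cv2.convexHull(np.argwhere(r)[:,::-1].astype(np.int32));r=cv2.fillConvexPoly(np.zeros((384,512),np.uint8),c,1)>0
        V.append((D[n],r))
    p0=np.mean([back(d,np.argwhere(r).mean(0)[::-1],z)[0,:2] for d,r in V],0)
    print(k,'joint',np.round(p0),*[np.round(v,3) for v in fit(V,parts,yaws,p0)])
    for v in V: print('   single',*[np.round(x,3) for x in fit([v],parts,yaws,p0)])
# mat corners from side view and scene view by eye (800px)
for n,c in(('side',[(387,213),(497,232),(452,330),(325,298)]),('scene',[(300,229),(397,298),(290,358),(195,270)])):
    print(n,np.round(back(D[n],np.array(c)*.64,3)).tolist())
E
python3 m.py
```

```text
tester joint [578. 235.] [575.948 223.787   1.226] 0.101
   single [577.374 223.922   1.206] 0.065
   single [573.609 224.236   1.266] 0.119
power_box joint [591. 250.] [5.87156e+02 2.19754e+02 2.60000e-02] 0.183
   single [5.85000e+02 2.17167e+02 2.60000e-02] 0.169
   single [5.88369e+02 2.18922e+02 3.40000e-02] 0.193
mat joint [ 575. -194.] [ 5.73151e+02 -2.17565e+02  6.60000e-02] 0.027
   single [ 5.75804e+02 -2.17906e+02  6.70000e-02] 0.016
   single [ 5.70504e+02 -2.17611e+02  6.40000e-02] 0.013
crimper joint [ 603. -273.] [ 5.95144e+02 -2.79982e+02  4.00000e-02] 0.358
   single [ 597.032 -279.733    3.174] 0.34
   single [ 5.91483e+02 -2.79006e+02  4.80000e-02] 0.377
punch_tool joint [ 573. -206.] [ 5.88167e+02 -1.95635e+02  7.50000e-02] 0.393
   single [ 5.87461e+02 -1.94769e+02  1.36000e-01] 0.356
   single [ 5.89696e+02 -1.95994e+02 -9.00000e-03] 0.405
side [[713.0, -384.0, 3.0], [451.0, -407.0, 3.0], [426.0, -55.0, 3.0], [679.0, -41.0, 3.0]]
scene [[456.0, -397.0, 3.0], [433.0, -52.0, 3.0], [687.0, -34.0, 3.0], [717.0, -389.0, 3.0]]
```

```bash
cat >> h.py <<'E'
def down(yaw): return Ro.from_euler('z',yaw)*Ro.from_rotvec([np.pi,0,0])
def plan(pt,rot,src=None):
    s=src or ctrl.observe();R0=Ro.from_quat(s['ee_rot'])
    t=R0.inv().apply(np.array(pt)-s['tool_pos']);w=(R0.inv()*rot).as_rotvec()
    print('t',np.round(t,1),'w',np.round(w,3),'rows>=',np.ceil(max(np.linalg.norm(t)/41.7,np.linalg.norm(w)/.125)))
E
python3 -c "
from h import *
plan([570,222,330],down(1.226))"
```

```text
t [ 611.3 -674.8  -98.7] w [ 0.     0.    -0.895] rows>= 22.0
```

```bash
python3 -m handwheel '[{"tx":611,"ty":-675,"tz":-99,"wz":-0.895,"grip":0},{"tx":611,"ty":-675,"tz":-99,"wz":-0.895,"grip":0},{"tx":611,"ty":-675,"tz":-99,"wz":-0.895,"grip":0},{"tx":611,"ty":-675,"tz":-99,"wz":-0.895,"grip":0},{"tx":611,"ty":-675,"tz":-99,"wz":-0.895,"grip":0},{"tx":611,"ty":-675,"tz":-99,"wz":-0.895,"grip":0},{"tx":611,"ty":-675,"tz":-99,"wz":-0.895,"grip":0},{"tx":611,"ty":-675,"tz":-99,"wz":-0.895,"grip":0},{"tx":611,"ty":-675,"tz":-99,"wz":-0.895,"grip":0},{"tx":611,"ty":-675,"tz":-99,"wz":-0.895,"grip":0},{"tx":611,"ty":-675,"tz":-99,"wz":-0.895,"grip":0},{"tx":611,"ty":-675,"tz":-99,"wz":-0.895,"grip":0},{"tx":611,"ty":-675,"tz":-99,"wz":-0.895,"grip":0},{"tx":611,"ty":-675,"tz":-99,"wz":-0.895,"grip":0},{"tx":611,"ty":-675,"tz":-99,"wz":-0.895,"grip":0},{"tx":611,"ty":-675,"tz":-99,"wz":-0.895,"grip":0},{"tx":611,"ty":-675,"tz":-99,"wz":-0.895,"grip":0},{"tx":611,"ty":-675,"tz":-99,"wz":-0.895,"grip":0},{"tx":611,"ty":-675,"tz":-99,"wz":-0.895,"grip":0},{"tx":611,"ty":-675,"tz":-99,"wz":-0.895,"grip":0}]' 40
python3 -c "
from h import *
plan([570,222,330],down(1.226))"
```

```text
t [ 611.3 -674.8  -98.7] w [ 0.     0.    -0.895] rows>= 22.0invalid input
```

```bash
python3 -m handwheel '[{"wx":0,"wy":0,"wz":-0.05,"tx":25,"ty":-27,"tz":-4,"grip":0}]' 40; echo; python3 -m handwheel '[{"wx":0,"wy":0,"wz":-0.05,"tx":25,"ty":-27,"tz":-4,"grip":0}]'; python3 -m handwheel --help
```

```text
t: 1.58
tool_pos: [223.9, -583.7, 233.7]
ee_rot: [0.982, 0.188, -0.001, -0.0]
contact_force: [0.1, 0.7, -0.1]
opening: 85.1
finger_force: 0.0

t: 1.67
tool_pos: [238.8, -546.7, 238.4]
ee_rot: [0.977, 0.214, 0.0, -0.001]
contact_force: [0.0, 0.1, 0.5]
opening: 85.0
finger_force: 0.0invalid input: not JSON, or not a number
```

```bash
python3 -c "
from h import *
plan([570,222,330],down(1.226))"
```

```text
t [ 622.  -560.3  -90.5] w [-0.001 -0.001 -0.795] rows>= 21.0
```

```bash
python3 -m handwheel '[{"wx":0,"wy":0,"wz":-0.8,"tx":622,"ty":-560,"tz":-90,"grip":0},{"wx":0,"wy":0,"wz":-0.8,"tx":622,"ty":-560,"tz":-90,"grip":0},{"wx":0,"wy":0,"wz":-0.8,"tx":622,"ty":-560,"tz":-90,"grip":0},{"wx":0,"wy":0,"wz":-0.8,"tx":622,"ty":-560,"tz":-90,"grip":0},{"wx":0,"wy":0,"wz":-0.8,"tx":622,"ty":-560,"tz":-90,"grip":0},{"wx":0,"wy":0,"wz":-0.8,"tx":622,"ty":-560,"tz":-90,"grip":0},{"wx":0,"wy":0,"wz":-0.8,"tx":622,"ty":-560,"tz":-90,"grip":0},{"wx":0,"wy":0,"wz":-0.8,"tx":622,"ty":-560,"tz":-90,"grip":0},{"wx":0,"wy":0,"wz":-0.8,"tx":622,"ty":-560,"tz":-90,"grip":0},{"wx":0,"wy":0,"wz":-0.8,"tx":622,"ty":-560,"tz":-90,"grip":0},{"wx":0,"wy":0,"wz":-0.8,"tx":622,"ty":-560,"tz":-90,"grip":0},{"wx":0,"wy":0,"wz":-0.8,"tx":622,"ty":-560,"tz":-90,"grip":0},{"wx":0,"wy":0,"wz":-0.8,"tx":622,"ty":-560,"tz":-90,"grip":0},{"wx":0,"wy":0,"wz":-0.8,"tx":622,"ty":-560,"tz":-90,"grip":0},{"wx":0,"wy":0,"wz":-0.8,"tx":622,"ty":-560,"tz":-90,"grip":0},{"wx":0,"wy":0,"wz":-0.8,"tx":622,"ty":-560,"tz":-90,"grip":0},{"wx":0,"wy":0,"wz":-0.8,"tx":622,"ty":-560,"tz":-90,"grip":0},{"wx":0,"wy":0,"wz":-0.8,"tx":622,"ty":-560,"tz":-90,"grip":0},{"wx":0,"wy":0,"wz":-0.8,"tx":622,"ty":-560,"tz":-90,"grip":0},{"wx":0,"wy":0,"wz":-0.8,"tx":622,"ty":-560,"tz":-90,"grip":0}]'
python3 - <<'E'
from h import *
s=ctrl.observe();d=ctrl.get_image('wrist');d=wristcam(d,s)
print(s['tool_pos'],np.linalg.norm(s['qvel']),np.round(d['mount'],2).tolist())
im=d['color'];cv2.imwrite('pics/w1.png',cv2.resize(im,(768,576)))
for r in ctrl.trace('wrist','tester')[:2]:
    print(r['p'],r['bbox'])
r=ctrl.trace('wrist','tester')[0]['region']
p0=back(d,np.argwhere(r).mean(0)[::-1],160)[0,:2]
print(p0,fit([(d,r)],[box(-75,75,-24,24,139,169)],[1.,1.3],p0))
E
```

```text
t: 3.33
tool_pos: [567.5, 216.4, 328.8]
ee_rot: [0.816, 0.577, 0.0, 0.0]
contact_force: [1.1, 0.6, 0.6]
opening: 85.6
finger_force: 0.0
[567.50360302 216.3821011  328.7707896 ] 1.4410291105460113 [[0.0, -0.95, -0.3, 75.59], [1.0, 0.0, 0.0, 0.27], [0.0, -0.3, 0.95, -142.77], [0.0, 0.0, 0.0, 1.0]]
0.93 [45.3, 185.1, 169.1, 245.0]
0.85 [21.4, 0.0, 125.0, 135.5]
[384.12201602 230.68447401] (array([387.14103009, 225.22462002,   2.66991366]), np.float64(0.2370451229624343))
```

View pics/w1.png

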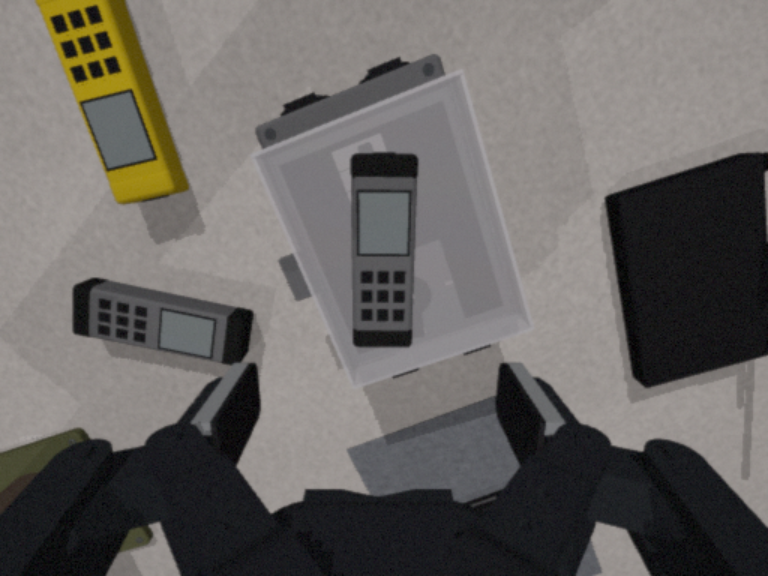

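The wrist view shows the tester on the cover at (384,250 of 768), aligned with the fingers. The tab is at (295,278) and the cover corners are near (256,155), (462,73), (530,327) and (355,384). The first trace hit was the look-alike at left.

Run:
```python
from h import *
s=ctrl.observe();d=ctrl.get_image('wrist');d=wristcam(d,s)
print(np.round(s['tool_pos'],1),np.linalg.norm(s['qvel']))
s2=ctrl.observe();print(np.round(s2['tool_pos'],1))
def sel(n,k,q):
    for r in ctrl.trace(n,k):
        b=r['bbox']
        if b[0]<q[0]<b[2] and b[1]<q[1]<b[3]: return r['region']
r=sel('wrist','tester',(256,167))
p0=back(d,np.argwhere(r).mean(0)[::-1],160)[0,:2]
print('tester',p0,fit([(d,r)],[box(-75,75,-24,24,139,169)],[1.,1.3],p0))
for z in (134,139):
  c=back(d,np.array([(258,157),(462,74),(529,327),(356,383)])/1.5,z);e=c[[1,2,3,0]]-c
  print(z,np.round(c[:,:2]).tolist(),np.round(np.linalg.norm(e,axis=1)),np.round(np.arctan2(e[:,1],e[:,0]),3))
print('tab',back(d,np.array([(292,278)])/1.5,105))
for k in('cover','power_box'):
  r=sel('wrist',k,(256,160))
  if r is not None:
    parts=[box(-84,88,-110,110,97,139)]+([box(-85,85,-135,135,0,95)] if k=='power_box' else [])
    print(k,fit([(d,r)],parts,[0.,.1],[587,220]))
cv2.imwrite('pics/w2.png',d['color'])
```

```text
[567.5 216.6 327.8] 0.07977520589331182
[567.1 215.1 327.9]
tester [575.86783027 227.45893356] (array([574.51187978, 221.87635332,   1.22782284]), np.float64(0.022096521572560146))
134 [[505.0, 323.0], [673.0, 327.0], [674.0, 112.0], [509.0, 109.0]] [167. 215. 165. 214.] [ 0.022 -1.564 -3.128  1.589]
139 [[507.0, 323.0], [672.0, 326.0], [673.0, 114.0], [510.0, 112.0]] [165. 212. 163. 211.] [ 0.022 -1.564 -3.128  1.589]
tab [[483.47569257 217.60105593 105.        ]]
cover (array([5.87307442e+02, 2.17911394e+02, 1.51171194e-02]), np.float64(0.2438936826385374))
power_box (array([5.87156517e+02, 2.18212007e+02, 1.57185688e-02]), np.float64(0.22868042937504607))
```

```bash
python3 -c "
from h import *
plan([574.5,222,141],down(1.228))"
```

```text
t [ 11.    4.2 187.5] w [0.    0.    0.002] rows>= 5.0
```

```bash
python3 -m handwheel '[{"wx":0,"wy":0,"wz":0,"tx":11,"ty":4,"tz":150,"grip":0},{"wx":0,"wy":0,"wz":0,"tx":11,"ty":4,"tz":150,"grip":0},{"wx":0,"wy":0,"wz":0,"tx":11,"ty":4,"tz":150,"grip":0},{"wx":0,"wy":0,"wz":0,"tx":11,"ty":4,"tz":150,"grip":0},{"wx":0,"wy":0,"wz":0,"tx":11,"ty":4,"tz":165,"grip":0},{"wx":0,"wy":0,"wz":0,"tx":11,"ty":4,"tz":178,"grip":0},{"wx":0,"wy":0,"wz":0,"tx":11,"ty":4,"tz":187,"grip":0},{"wx":0,"wy":0,"wz":0,"tx":11,"ty":4,"tz":187,"grip":0}]' 40; echo;  python3 -m handwheel '[{"wx":0,"wy":0,"wz":0,"tx":0,"ty":0,"tz":0,"grip":120},{"wx":0,"wy":0,"wz":0,"tx":0,"ty":0,"tz":0,"grip":150},{"wx":0,"wy":0,"wz":0,"tx":0,"ty":0,"tz":0,"grip":150},{"wx":0,"wy":0,"wz":0,"tx":0,"ty":0,"tz":0,"grip":150},{"wx":0,"wy":0,"wz":0,"tx":0,"ty":0,"tz":0,"grip":150},{"wx":0,"wy":0,"wz":0,"tx":0,"ty":0,"tz":0,"grip":150}]'
```

```text
t: 4.35
tool_pos: [573.7, 222.1, 139.9]
ee_rot: [0.817, 0.577, -0.001, -0.0]
contact_force: [-0.5, -0.6, -0.1]
opening: 85.5
finger_force: 0.0

t: 4.85
tool_pos: [575.6, 223.5, 143.5]
ee_rot: [0.817, 0.577, 0.001, 0.001]
contact_force: [-2.1, -1.3, 5.6]
opening: 47.5
finger_force: 42.8
```

```bash
python3 -m handwheel '[{"wx":0,"wy":0,"wz":0,"tx":0,"ty":0,"tz":-15,"grip":150},{"wx":0,"wy":0,"wz":0,"tx":0,"ty":0,"tz":-45,"grip":150},{"wx":0,"wy":0,"wz":0,"tx":0,"ty":0,"tz":-80,"grip":150},{"wx":0,"wy":0,"wz":0,"tx":0,"ty":0,"tz":-100,"grip":150},{"wx":0,"wy":0,"wz":0,"tx":0,"ty":0,"tz":-100,"grip":150}]'; python3 -c "
from h import *
plan([573,-105,245],down(.066))"
```

```text
t: 5.27
tool_pos: [577.1, 224.0, 247.7]
ee_rot: [0.816, 0.577, 0.005, 0.002]
contact_force: [0.9, 0.3, -0.7]
opening: 47.1
finger_force: 42.1
t [-311.6  105.8    1.8] w [ 0.004 -0.01   1.165] rows>= 10.0
```

```bash
python3 -m handwheel '[{"wx":0,"wy":0,"wz":0.06,"tx":-15,"ty":5,"tz":0,"grip":150},{"wx":0,"wy":0,"wz":0.16,"tx":-45,"ty":15,"tz":0,"grip":150},{"wx":0,"wy":0,"wz":0.28,"tx":-80,"ty":27,"tz":0,"grip":150},{"wx":0,"wy":0,"wz":0.4,"tx":-115,"ty":39,"tz":0,"grip":150},{"wx":0,"wy":0,"wz":0.52,"tx":-150,"ty":51,"tz":0,"grip":150},{"wx":0,"wy":0,"wz":0.64,"tx":-185,"ty":63,"tz":0,"grip":150},{"wx":0,"wy":0,"wz":0.76,"tx":-220,"ty":75,"tz":0,"grip":150},{"wx":0,"wy":0,"wz":0.88,"tx":-255,"ty":87,"tz":0,"grip":150},{"wx":0,"wy":0,"wz":1.0,"tx":-285,"ty":97,"tz":0,"grip":150},{"wx":0,"wy":0,"wz":1.1,"tx":-305,"ty":104,"tz":0,"grip":150},{"wx":0,"wy":0,"wz":1.165,"tx":-312,"ty":106,"tz":0,"grip":150},{"wx":0,"wy":0,"wz":1.165,"tx":-312,"ty":106,"tz":0,"grip":150},{"wx":0,"wy":0,"wz":1.165,"tx":-312,"ty":106,"tz":0,"grip":150}]'
python3 - <<'E'
from h import *
d=ctrl.get_image('side');cv2.imwrite('pics/s2.png',cv2.resize(d['color'][90:330,60:380],(800,600)))
s=ctrl.observe();w=ctrl.get_image('wrist');w=wristcam(w,s)
for n,dd in(('side',d),('wrist',w)):
  for k in('punch_tool','crimper','tester'):
    for r in ctrl.trace(n,k)[:2]:
      q=np.argwhere(r['region'])[:,::-1]; b=back(dd,q,15)
      print(n,k,round(r['p'],2),'x',np.round(np.percentile(b[:,0],[1,99])),'y',np.round(np.percentile(b[:,1],[1,99])))
plan([573,-105,15],down(.066))
E
```

```text
t: 6.35
tool_pos: [569.6, -106.3, 239.4]
ee_rot: [0.999, 0.033, -0.001, -0.001]
contact_force: [0.4, -0.0, -2.5]
opening: 47.3
finger_force: 42.0
side punch_tool 0.6 x [500. 671.] y [-228. -171.]
side crimper 0.75 x [499. 686.] y [-309. -227.]
side tester 0.88 x [656. 920.] y [-630. -466.]
side tester 0.72 x [324. 404.] y [328. 435.]
wrist punch_tool 0.77 x [498. 676.] y [-222. -184.]
wrist crimper 0.9 x [501. 686.] y [-311. -240.]
wrist tester 0.76 x [207. 393.] y [127. 293.]
wrist tester 0.64 x [301. 640.] y [-187.  -36.]
t [  2.5  -0.5 226.5] w [ 0.    -0.     0.001] rows>= 6.0
```

View pics/s2.png

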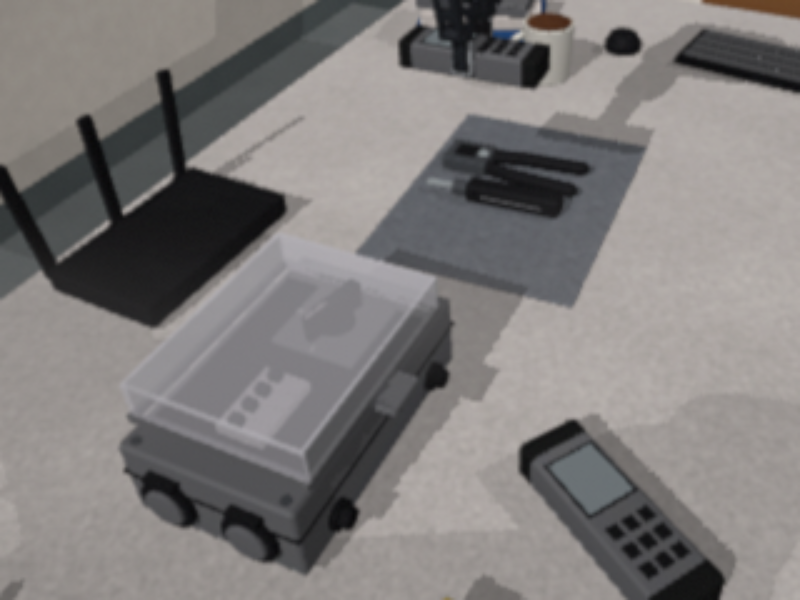

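The side picture shows the tester held level above the far end of the mat, and the tools undisturbed (crimper ~ (520,165), punch tool ~ (510,195)). The bar is visible under the clear cover at (330,310).

```bash
python3 -m handwheel '[{"wx":0,"wy":0,"wz":0,"tx":2,"ty":0,"tz":30,"grip":150},{"wx":0,"wy":0,"wz":0,"tx":2,"ty":0,"tz":70,"grip":150},{"wx":0,"wy":0,"wz":0,"tx":2,"ty":0,"tz":110,"grip":150},{"wx":0,"wy":0,"wz":0,"tx":2,"ty":0,"tz":150,"grip":150},{"wx":0,"wy":0,"wz":0,"tx":2,"ty":0,"tz":185,"grip":150},{"wx":0,"wy":0,"wz":0,"tx":2,"ty":0,"tz":207,"grip":150},{"wx":0,"wy":0,"wz":0,"tx":2,"ty":0,"tz":218,"grip":150},{"wx":0,"wy":0,"wz":0,"tx":2,"ty":0,"tz":224,"grip":150},{"wx":0,"wy":0,"wz":0,"tx":2,"ty":0,"tz":224,"grip":150},{"wx":0,"wy":0,"wz":0,"tx":2,"ty":0,"tz":224,"grip":150}]';python3 -m handwheel '[{"wx":0,"wy":0,"wz":0,"tx":0,"ty":0,"tz":1.5,"grip":150},{"wx":0,"wy":0,"wz":0,"tx":0,"ty":0,"tz":3,"grip":150},{"wx":0,"wy":0,"wz":0,"tx":0,"ty":0,"tz":3,"grip":150}]'
```

```text
t: 7.58
tool_pos: [574.0, -106.5, 19.2]
ee_rot: [0.999, 0.033, 0.001, 0.0]
contact_force: [0.2, -0.1, -0.6]
opening: 47.1
finger_force: 41.9
t: 7.83
tool_pos: [573.3, -106.4, 15.7]
ee_rot: [0.999, 0.033, 0.001, 0.0]
contact_force: [-0.2, -0.1, -1.7]
opening: 47.4
finger_force: 41.9
```

```bash
python3 -m handwheel '[{"wx":0,"wy":0,"wz":0,"tx":0,"ty":0,"tz":2,"grip":150},{"wx":0,"wy":0,"wz":0,"tx":0,"ty":0,"tz":3.5,"grip":150},{"wx":0,"wy":0,"wz":0,"tx":0,"ty":0,"tz":3.5,"grip":150}]';python3 -m handwheel '[{"wx":0,"wy":0,"wz":0,"tx":0,"ty":0,"tz":1,"grip":150},{"wx":0,"wy":0,"wz":0,"tx":0,"ty":0,"tz":2,"grip":150},{"wx":0,"wy":0,"wz":0,"tx":0,"ty":0,"tz":2,"grip":150}]'
```

```text
t: 8.08
tool_pos: [572.2, -106.1, 10.7]
ee_rot: [0.999, 0.033, -0.0, -0.0]
contact_force: [-1.2, 0.5, -2.5]
opening: 47.3
finger_force: 41.9
t: 8.33
tool_pos: [572.3, -106.1, 8.6]
ee_rot: [0.999, 0.033, -0.0, -0.0]
contact_force: [-0.8, 0.9, -2.8]
opening: 47.4
finger_force: 41.9
```

```bash
python3 -m handwheel '[{"wx":0,"wy":0,"wz":0,"tx":0,"ty":0,"tz":1,"grip":150},{"wx":0,"wy":0,"wz":0,"tx":0,"ty":0,"tz":1,"grip":150},{"wx":0,"wy":0,"wz":0,"tx":0,"ty":0,"tz":1,"grip":150}]';python3 -m handwheel '[{"wx":0,"wy":0,"wz":0,"tx":0,"ty":0,"tz":1,"grip":150},{"wx":0,"wy":0,"wz":0,"tx":0,"ty":0,"tz":1,"grip":150},{"wx":0,"wy":0,"wz":0,"tx":0,"ty":0,"tz":1,"grip":150}]'
```

```text
t: 8.58
tool_pos: [572.5, -106.2, 7.9]
ee_rot: [0.999, 0.033, -0.0, -0.0]
contact_force: [0.1, 0.5, -2.0]
opening: 47.6
finger_force: 41.9
t: 8.83
tool_pos: [572.7, -106.3, 7.6]
ee_rot: [0.999, 0.033, 0.0, 0.0]
contact_force: [-3.3, 0.5, 4.3]
opening: 47.3
finger_force: 42.7
```

```bash
python3 -m handwheel '[{"wx":0,"wy":0,"wz":0,"tx":0,"ty":0,"tz":0,"grip":120},{"wx":0,"wy":0,"wz":0,"tx":0,"ty":0,"tz":0,"grip":60},{"wx":0,"wy":0,"wz":0,"tx":0,"ty":0,"tz":0,"grip":10},{"wx":0,"wy":0,"wz":0,"tx":0,"ty":0,"tz":0,"grip":0},{"wx":0,"wy":0,"wz":0,"tx":0,"ty":0,"tz":-10,"grip":0},{"wx":0,"wy":0,"wz":0,"tx":0,"ty":0,"tz":-40,"grip":0},{"wx":0,"wy":0,"wz":0,"tx":0,"ty":0,"tz":-80,"grip":0},{"wx":0,"wy":0,"wz":0,"tx":0,"ty":0,"tz":-120,"grip":0},{"wx":0,"wy":0,"wz":0,"tx":0,"ty":0,"tz":-160,"grip":0},{"wx":0,"wy":0,"wz":0,"tx":0,"ty":0,"tz":-190,"grip":0},{"wx":0,"wy":0,"wz":0,"tx":0,"ty":0,"tz":-190,"grip":0}]'; python3 -c "
from h import *
plan([484,217,200],down(.015))"
```

```text
t: 9.75
tool_pos: [576.8, -107.4, 207.2]
ee_rot: [0.999, 0.033, 0.008, 0.002]
contact_force: [1.5, -0.9, 0.5]
opening: 85.1
finger_force: 0.0
t [ -71.3 -329.8    4.4] w [ 0.005 -0.015  0.051] rows>= 9.0
```

```bash
python3 -m handwheel '[{"wx":0,"wy":0,"wz":0.05,"tx":-71,"ty":-330,"tz":0,"grip":0},{"wx":0,"wy":0,"wz":0.05,"tx":-71,"ty":-330,"tz":0,"grip":0},{"wx":0,"wy":0,"wz":0.05,"tx":-71,"ty":-330,"tz":0,"grip":0},{"wx":0,"wy":0,"wz":0.05,"tx":-71,"ty":-330,"tz":0,"grip":0},{"wx":0,"wy":0,"wz":0.05,"tx":-71,"ty":-330,"tz":0,"grip":0},{"wx":0,"wy":0,"wz":0.05,"tx":-71,"ty":-330,"tz":0,"grip":0},{"wx":0,"wy":0,"wz":0.05,"tx":-71,"ty":-330,"tz":0,"grip":0},{"wx":0,"wy":0,"wz":0.05,"tx":-71,"ty":-330,"tz":0,"grip":0},{"wx":0,"wy":0,"wz":0.05,"tx":-71,"ty":-330,"tz":0,"grip":0},{"wx":0,"wy":0,"wz":0.05,"tx":-71,"ty":-330,"tz":0,"grip":0},{"wx":0,"wy":0,"wz":0.05,"tx":-71,"ty":-330,"tz":0,"grip":0}]' 20
python3 - <<'E'
from h import *
ctrl.get_image('wrist')
s=ctrl.observe();d=wristcam(ctrl.get_image('wrist'),s);print(np.round(s['tool_pos'],1))
cv2.imwrite('pics/w3.png',cv2.resize(d['color'],(768,576)))
T=place(box(-110,-84,-22,22,105,105),[587,218.3,.015]);print(np.round(proj(d,T)[::2]*1.5))
d=ctrl.get_image('side')
r=[r for r in ctrl.trace('side','tester') if abs((r['bbox'][0]+r['bbox'][2])/2-265)<40]
for x in r[:1]: print(x['p'],fit([(d,x['region'])],[box(-75,75,-24,24,3,33)],[0.],[573,-106]))
plan([486,217,89],down(.015))
E
```

```text
t: 10.67
tool_pos: [479.8, 218.4, 196.9]
ee_rot: [1.0, 0.008, 0.0, 0.0]
contact_force: [0.9, -0.4, 0.2]
opening: 85.3
finger_force: 0.0
[480.1 217.7 196.9]
[[414. 300.]
 [342. 300.]
 [415. 258.]
 [341. 258.]]
0.96 (array([ 5.70817478e+02, -1.01693708e+02,  4.55223013e-02]), np.float64(0.2593067170218506))
t [5.600e+00 1.000e-01 1.079e+02] w [ 0.     0.    -0.002] rows>= 3.0
```

View pics/w3.png

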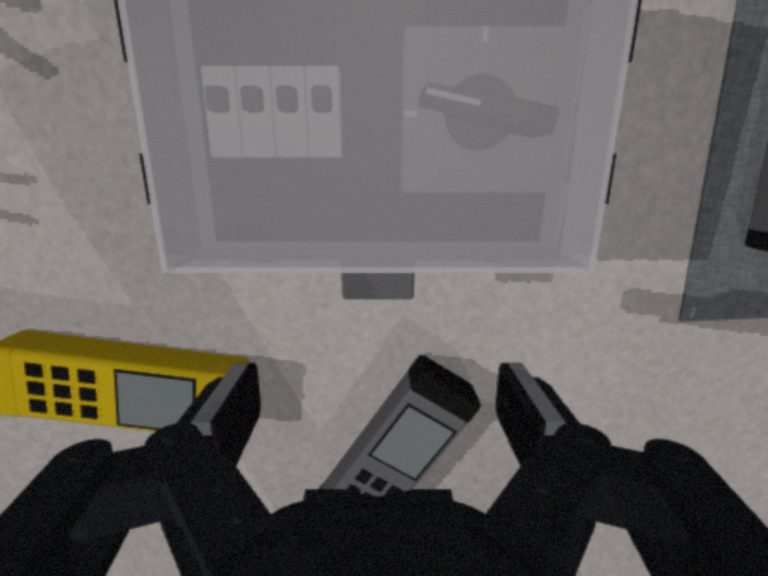

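The wrist view shows the tab at columns 342–414, front edge at row 298, which matches the model to about 1 mm. The bar's pointer (425,92) points roughly to +y. I'll pinch the tab next.

```bash
python3 -m handwheel '[{"wx":0,"wy":0,"wz":0,"tx":6,"ty":0,"tz":40,"grip":0},{"wx":0,"wy":0,"wz":0,"tx":6,"ty":0,"tz":75,"grip":0},{"wx":0,"wy":0,"wz":0,"tx":6,"ty":0,"tz":98,"grip":0},{"wx":0,"wy":0,"wz":0,"tx":6,"ty":0,"tz":108,"grip":0},{"wx":0,"wy":0,"wz":0,"tx":6,"ty":0,"tz":108,"grip":60},{"wx":0,"wy":0,"wz":0,"tx":6,"ty":0,"tz":108,"grip":160},{"wx":0,"wy":0,"wz":0,"tx":6,"ty":0,"tz":108,"grip":160},{"wx":0,"wy":0,"wz":0,"tx":6,"ty":0,"tz":108,"grip":160},{"wx":0,"wy":0,"wz":0,"tx":6,"ty":0,"tz":108,"grip":160},{"wx":0,"wy":0,"wz":0,"tx":6,"ty":0,"tz":108,"grip":160}]' 20
python3 - <<'E'
import numpy as np
# arc: TCP offset from hinge when shut
h=np.array([675,98]);p=np.array([486,101.]);r=h[0]-p[0]
for th in (.1,.2,.3,.45,.6,.75,.9,1.05,1.2,1.35,1.5,1.65,1.75):
    # tab-frame point at (-r, +3)
    x=-r*np.cos(th)+3*np.sin(th);z=r*np.sin(th)+3*np.cos(th)
    print(th,round(x+r,1),round(-(z-3),1))
E
```

```text
t: 11.7
tool_pos: [487.7, 217.9, 91.7]
ee_rot: [1.0, 0.008, 0.002, 0.001]
contact_force: [-0.1, -5.6, 3.6]
opening: 43.1
finger_force: 22.8
0.1 1.2 -18.9
0.2 4.4 -37.5
0.3 9.3 -55.7
0.45 20.1 -81.9
0.6 34.7 -106.2
0.75 52.8 -128.0
0.9 73.9 -146.9
1.05 97.6 -162.4
1.2 123.3 -174.2
1.35 150.5 -182.1
1.5 178.6 -185.7
1.65 206.9 -185.2
1.75 225.6 -182.4
```

```bash
python3 -m handwheel '[{"wx":0,"wy":0,"wz":0,"tx":0.3,"ty":0,"tz":-9,"grip":160},{"wx":0,"wy":0,"wz":0,"tx":1.2,"ty":0,"tz":-19,"grip":160},{"wx":0,"wy":0,"wz":0,"tx":4.4,"ty":0,"tz":-37.5,"grip":160},{"wx":0,"wy":0,"wz":0,"tx":9.3,"ty":0,"tz":-55.7,"grip":160},{"wx":0,"wy":0,"wz":0,"tx":9.3,"ty":0,"tz":-55.7,"grip":160}]' 20
```

```text
t: 12.12
tool_pos: [497.4, 218.1, 149.6]
ee_rot: [1.0, 0.008, 0.003, 0.001]
contact_force: [-1.1, -6.0, -0.4]
opening: 43.2
finger_force: 21.7
```

Run:
```python
from h import *
d=ctrl.get_image('side');cv2.imwrite('pics/s3.png',cv2.resize(d['color'][90:330,60:380],(800,600)))
```

```text
(no output)
```

View pics/s3.png

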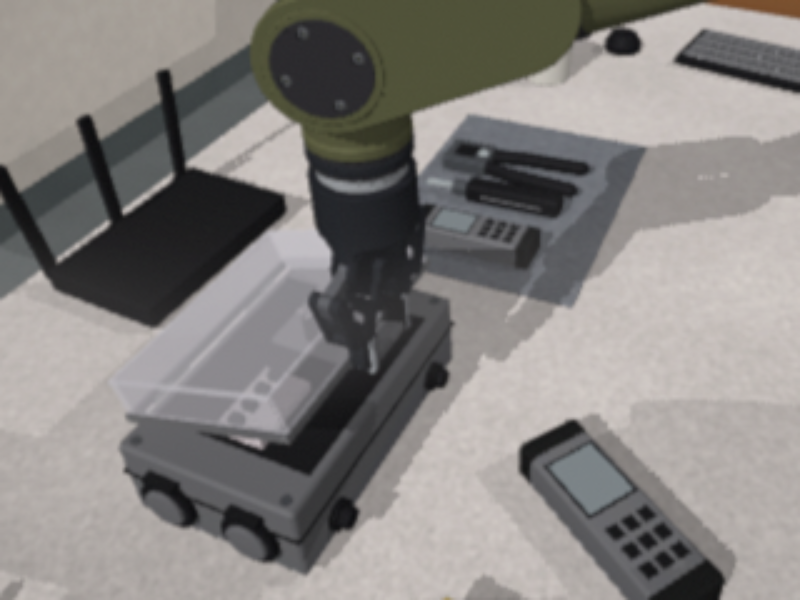

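The picture shows the cover lifted to about 0.3 rad in the pinch, and the tester lying on the mat clear of the tools. I'll carry on along the arc.

```bash
python3 -m handwheel '[{"wx":0,"wy":0,"wz":0,"tx":4.5,"ty":0,"tz":-13,"grip":160},{"wx":0,"wy":0,"wz":0,"tx":10.8,"ty":0,"tz":-26.2,"grip":160},{"wx":0,"wy":0,"wz":0,"tx":25.4,"ty":0,"tz":-50.5,"grip":160},{"wx":0,"wy":0,"wz":0,"tx":43.5,"ty":0,"tz":-72.3,"grip":160},{"wx":0,"wy":0,"wz":0,"tx":64.6,"ty":0,"tz":-91.2,"grip":160},{"wx":0,"wy":0,"wz":0,"tx":64.6,"ty":0,"tz":-91.2,"grip":160}]' 20;  python3 -m handwheel '[{"wx":0,"wy":0,"wz":0,"tx":11,"ty":0,"tz":-8,"grip":160},{"wx":0,"wy":0,"wz":0,"tx":23.7,"ty":0,"tz":-15.5,"grip":160},{"wx":0,"wy":0,"wz":0,"tx":49.4,"ty":0,"tz":-27.3,"grip":160},{"wx":0,"wy":0,"wz":0,"tx":76.6,"ty":0,"tz":-35.2,"grip":160},{"wx":0,"wy":0,"wz":0,"tx":76.6,"ty":0,"tz":-35.2,"grip":160}]' 20; python3 -c "
from h import *
s=ctrl.observe();print(s['tool_pos'],s['torque'])"
```

```text
t: 12.67
tool_pos: [564.8, 219.1, 241.7]
ee_rot: [1.0, 0.007, 0.005, -0.0]
contact_force: [-1.7, -4.8, 0.9]
opening: 43.2
finger_force: 24.3
t: 13.08
tool_pos: [640.5, 220.2, 274.3]
ee_rot: [1.0, 0.007, 0.003, -0.0]
contact_force: [-1.3, -4.1, 3.2]
opening: 43.4
finger_force: 24.3
[640.49344207 220.23589642 274.28072437] [-0.64336279  0.3356339   0.04892714]
```

```bash
python3 -m handwheel '[{"wx":0,"wy":0,"wz":0,"tx":13,"ty":0,"tz":-2.5,"grip":160},{"wx":0,"wy":0,"wz":0,"tx":28,"ty":0,"tz":-3.6,"grip":160},{"wx":0,"wy":0,"wz":0,"tx":56,"ty":0,"tz":-3,"grip":160},{"wx":0,"wy":0,"wz":0,"tx":75,"ty":0,"tz":0,"grip":160},{"wx":0,"wy":0,"wz":0,"tx":84,"ty":0,"tz":2,"grip":160},{"wx":0,"wy":0,"wz":0,"tx":84,"ty":0,"tz":2,"grip":160},{"wx":0,"wy":0,"wz":0,"tx":84,"ty":0,"tz":2,"grip":160}]' 20;  python3 -m handwheel '[{"wx":0,"wy":0,"wz":0,"tx":0,"ty":0,"tz":0,"grip":100},{"wx":0,"wy":0,"wz":0,"tx":0,"ty":0,"tz":0,"grip":20},{"wx":0,"wy":0,"wz":0,"tx":0,"ty":0,"tz":0,"grip":0},{"wx":0,"wy":0,"wz":0,"tx":0,"ty":0,"tz":0,"grip":0},{"wx":0,"wy":0,"wz":0,"tx":0,"ty":0,"tz":-20,"grip":0},{"wx":0,"wy":0,"wz":0,"tx":0,"ty":0,"tz":-60,"grip":0},{"wx":0,"wy":0,"wz":0,"tx":0,"ty":0,"tz":-90,"grip":0},{"wx":0,"wy":0,"wz":0,"tx":0,"ty":0,"tz":-90,"grip":0}]'
python3 - <<'E'
from h import *
s=ctrl.observe();print(s['tool_pos'])
# switch axis world, approach yaw
ax=place(np.array([[-5,-55,130.]]),[587,218.3,.015])[0];print(ax)
plan([ax[0]-70,ax[1],300],down(.015))
E
```

```text
t: 13.67
tool_pos: [722.4, 221.6, 272.8]
ee_rot: [1.0, 0.007, 0.003, -0.0]
contact_force: [0.8, -4.5, 4.8]
opening: 43.3
finger_force: 23.8
t: 14.33
tool_pos: [722.0, 223.1, 368.9]
ee_rot: [1.0, 0.008, 0.006, -0.002]
contact_force: [-0.3, 0.5, 2.3]
opening: 85.3
finger_force: 0.0
[721.98076955 223.11820539 368.93888147]
[582.82553155 163.2311902  130.        ]
t [-211.    56.7   66. ] w [-0.003 -0.013  0.001] rows>= 6.0
```

```bash
python3 -m handwheel '[{"wx":0,"wy":0,"wz":0,"tx":-40,"ty":14,"tz":0,"grip":0},{"wx":0,"wy":0,"wz":0,"tx":-80,"ty":28,"tz":15,"grip":0},{"wx":0,"wy":0,"wz":0,"tx":-120,"ty":43,"tz":40,"grip":0},{"wx":0,"wy":0,"wz":0,"tx":-160,"ty":59,"tz":70,"grip":0},{"wx":0,"wy":0,"wz":0,"tx":-160,"ty":59,"tz":80,"grip":0},{"wx":0,"wy":0,"wz":0,"tx":-160,"ty":59,"tz":80,"grip":0},{"wx":0,"wy":0,"wz":0,"tx":-160,"ty":59,"tz":80,"grip":0}]'
python3 - <<'E'
from h import *
ctrl.get_image('wrist');s=ctrl.observe();d=wristcam(ctrl.get_image('wrist'),s);print(np.round(s['tool_pos'],1))
cv2.imwrite('pics/w4.png',cv2.resize(d['color'],(768,576)))
print(proj(d,place(np.array([[-5,-55,130.]]),[587,218.3,.015]))*1.5)
for r in ctrl.trace('wrist','switch')[:2]:
    b=back(d,np.argwhere(r['region'])[:,::-1],130);print(r['p'],r['bbox'],b.mean(0))
    q=cv2.minAreaRect(b[:,:2].astype(np.float32));print(q)
    print(fit([(d,r['region'])],[box(-32,34,-6.5,6.5,104,130)],[1.3,1.6],b.mean(0)[:2]))
E
```

```text
t: 14.92
tool_pos: [559.5, 160.6, 276.9]
ee_rot: [1.0, 0.008, -0.002, 0.0]
contact_force: [1.0, 0.7, 0.9]
opening: 85.3
finger_force: 0.0
[561.4 161.  279.3]
[[374.13696276 242.42283179]]
0.73 [219.9, 140.3, 279.7, 170.5] [586.82855238 163.54255843 130.        ]
((587.3250122070312, 162.85037231445312), (64.78155517578125, 34.679344177246094), 61.702999114990234)
(array([583.21561945, 163.40159225,   1.35934318]), np.float64(0.3312859510578142))
```

View pics/w4.png

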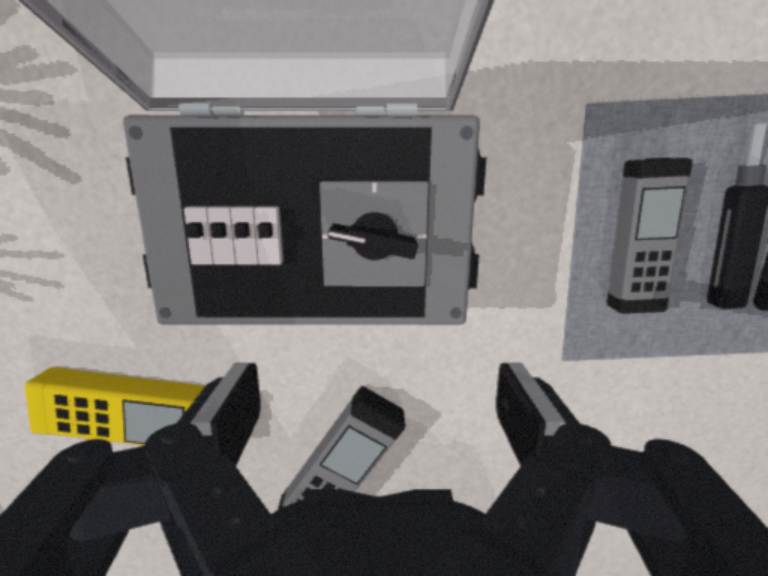

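The wrist view shows the cover standing open, and the bar with its pointer tip at (329,233), blunt end at (417,246) and axis near (374,241). The off mark is at (374,187), and the tester lies on the mat clear of the punch tool.

Run:
```python
from h import *
s=ctrl.observe();d=wristcam(ctrl.get_image('wrist'),s)
B=lambda p,z:back(d,np.array(p)/1.5,z)[:,:2]
c=B([(126,116),(478,116),(465,323),(160,323)],95);e=c[[1,2,3,0]]-c
print(np.round(c),np.round(np.linalg.norm(e,axis=1)),np.round(np.arctan2(e[:,1],e[:,0]),3),c.mean(0))
b=B([(329,234),(417,246)],130);v=b[0]-b[1];print('bar',b,np.hypot(*v),np.arctan2(v[1],v[0]))
m=B([(374,187)],101);print('mark',m)
p=B([(320,182),(428,181),(429,286),(323,287)],101);e=p[[1,2,3,0]]-p;print(np.round(p,1),np.round(np.arctan2(e[:,1],e[:,0]),3),p.mean(0))
plan([583,163.3,109],down(1.41))
print(np.round(s['q'],2))
```

```text
[[671. 351.]
 [675.  87.]
 [509.  84.]
 [504. 349.]] [264. 166. 265. 166.] [-1.554 -3.12   1.588  0.013] [589.72515164 217.78671811]
bar [[590.21680259 196.50741807]
 [582.47268812 132.16137256]] 64.81037634267334 1.4510213435969053
mark [[622.47641916 164.50171262]]
[[625.5 206.1]
 [627.7 123.1]
 [543.6 117.7]
 [541.2 205.7]] [-1.545 -3.078  1.598  0.005] [584.47841605 163.14241379]
t [ 19.1  -1.5 172.5] w [ 0.002 -0.004 -1.394] rows>= 12.0
[ 0.19 -0.05  1.74  0.    1.44  1.74]
```

```bash
python3 -m handwheel '[{"wx":0,"wy":0,"wz":-0.12,"tx":20,"ty":-1.5,"tz":20,"grip":0},{"wx":0,"wy":0,"wz":-0.24,"tx":20,"ty":-1.5,"tz":40,"grip":0},{"wx":0,"wy":0,"wz":-0.36,"tx":20,"ty":-1.5,"tz":60,"grip":0},{"wx":0,"wy":0,"wz":-0.48,"tx":20,"ty":-1.5,"tz":80,"grip":0},{"wx":0,"wy":0,"wz":-0.6,"tx":20,"ty":-1.5,"tz":90,"grip":0},{"wx":0,"wy":0,"wz":-0.72,"tx":20,"ty":-1.5,"tz":100,"grip":0},{"wx":0,"wy":0,"wz":-0.84,"tx":20,"ty":-1.5,"tz":100,"grip":0},{"wx":0,"wy":0,"wz":-0.96,"tx":20,"ty":-1.5,"tz":100,"grip":0},{"wx":0,"wy":0,"wz":-1.08,"tx":20,"ty":-1.5,"tz":100,"grip":0},{"wx":0,"wy":0,"wz":-1.2,"tx":20,"ty":-1.5,"tz":100,"grip":0},{"wx":0,"wy":0,"wz":-1.32,"tx":20,"ty":-1.5,"tz":105,"grip":0},{"wx":0,"wy":0,"wz":-1.43,"tx":20,"ty":-1.5,"tz":110,"grip":0},{"wx":0,"wy":0,"wz":-1.43,"tx":20,"ty":-1.5,"tz":110,"grip":0},{"wx":0,"wy":0,"wz":-1.43,"tx":20,"ty":-1.5,"tz":110,"grip":0}]' 40
python3 - <<'E'
from h import *
plan([584,163.3,109],down(1.445))
E
```

```text
t: 16.28
tool_pos: [582.5, 162.9, 169.8]
ee_rot: [0.751, 0.661, 0.001, 0.0]
contact_force: [-0.6, -0.5, 0.8]
opening: 85.5
finger_force: 0.0
t [ 0.6  1.4 60.8] w [ 0.001 -0.    -0.002] rows>= 2.0
```

```bash
python3 -m handwheel '[{"wx":0,"wy":0,"wz":0,"tx":0.6,"ty":1.4,"tz":20,"grip":0},{"wx":0,"wy":0,"wz":0,"tx":0.6,"ty":1.4,"tz":40,"grip":0},{"wx":0,"wy":0,"wz":0,"tx":0.6,"ty":1.4,"tz":54,"grip":0},{"wx":0,"wy":0,"wz":0,"tx":0.6,"ty":1.4,"tz":60,"grip":0},{"wx":0,"wy":0,"wz":0,"tx":0.6,"ty":1.4,"tz":60,"grip":80},{"wx":0,"wy":0,"wz":0,"tx":0.6,"ty":1.4,"tz":60,"grip":160},{"wx":0,"wy":0,"wz":0,"tx":0.6,"ty":1.4,"tz":60,"grip":230},{"wx":0,"wy":0,"wz":0,"tx":0.6,"ty":1.4,"tz":60,"grip":240},{"wx":0,"wy":0,"wz":0,"tx":0.6,"ty":1.4,"tz":60,"grip":240},{"wx":0,"wy":0,"wz":0,"tx":0.6,"ty":1.4,"tz":60,"grip":240},{"wx":0,"wy":0,"wz":0,"tx":0.6,"ty":1.4,"tz":60,"grip":240}]' 30
python3 - <<'E'
from h import *
s=ctrl.observe();R=Ro.from_quat(s['ee_rot']).as_matrix();print(np.arctan2(R[1,0],R[0,0]))
plan(s['tool_pos'],down(.018))
E
```

```text
t: 17.2
tool_pos: [582.9, 163.0, 110.0]
ee_rot: [0.75, 0.661, 0.0, 0.0]
contact_force: [-2.2, -1.0, 4.0]
opening: 12.3
finger_force: 31.4
1.4456052568184903
t [0. 0. 0.] w [ 0.    -0.     1.428] rows>= 12.0
```

```bash
python3 -m handwheel '[{"wx":0,"wy":0,"wz":0.06,"tx":0,"ty":0,"tz":0,"grip":240},{"wx":0,"wy":0,"wz":0.16,"tx":0,"ty":0,"tz":0,"grip":240},{"wx":0,"wy":0,"wz":0.28,"tx":0,"ty":0,"tz":0,"grip":240},{"wx":0,"wy":0,"wz":0.4,"tx":0,"ty":0,"tz":0,"grip":240},{"wx":0,"wy":0,"wz":0.52,"tx":0,"ty":0,"tz":0,"grip":240},{"wx":0,"wy":0,"wz":0.64,"tx":0,"ty":0,"tz":0,"grip":240},{"wx":0,"wy":0,"wz":0.76,"tx":0,"ty":0,"tz":0,"grip":240},{"wx":0,"wy":0,"wz":0.88,"tx":0,"ty":0,"tz":0,"grip":240},{"wx":0,"wy":0,"wz":1.0,"tx":0,"ty":0,"tz":0,"grip":240},{"wx":0,"wy":0,"wz":1.12,"tx":0,"ty":0,"tz":0,"grip":240},{"wx":0,"wy":0,"wz":1.22,"tx":0,"ty":0,"tz":0,"grip":240},{"wx":0,"wy":0,"wz":1.3,"tx":0,"ty":0,"tz":0,"grip":240},{"wx":0,"wy":0,"wz":1.35,"tx":0,"ty":0,"tz":0,"grip":240},{"wx":0,"wy":0,"wz":1.35,"tx":0,"ty":0,"tz":0,"grip":240},{"wx":0,"wy":0,"wz":1.35,"tx":0,"ty":0,"tz":0,"grip":240}]'
python3 - <<'E'
from h import *
s=ctrl.observe();R=Ro.from_quat(s['ee_rot']).as_matrix();print(np.arctan2(R[1,0],R[0,0]),s['torque'])
E
```

```text
t: 18.45
tool_pos: [581.7, 164.1, 110.0]
ee_rot: [0.999, 0.048, -0.001, -0.001]
contact_force: [-5.9, 3.1, 6.3]
opening: 12.1
finger_force: 31.8
0.09560218137103493 [ 0.45447223  1.04116514 -0.06214726]
```

```bash
python3 -m handwheel '[{"wx":0,"wy":0,"wz":0.04,"tx":0,"ty":0,"tz":0,"grip":240},{"wx":0,"wy":0,"wz":0.078,"tx":0,"ty":0,"tz":0,"grip":240},{"wx":0,"wy":0,"wz":0.078,"tx":0,"ty":0,"tz":0,"grip":240},{"wx":0,"wy":0,"wz":0.078,"tx":0,"ty":0,"tz":0,"grip":240},{"wx":0,"wy":0,"wz":0.078,"tx":0,"ty":0,"tz":0,"grip":200},{"wx":0,"wy":0,"wz":0.078,"tx":0,"ty":0,"tz":0,"grip":140},{"wx":0,"wy":0,"wz":0.078,"tx":0,"ty":0,"tz":0,"grip":100},{"wx":0,"wy":0,"wz":0.078,"tx":0,"ty":0,"tz":0,"grip":100},{"wx":0,"wy":0,"wz":0.078,"tx":0,"ty":0,"tz":-20,"grip":100},{"wx":0,"wy":0,"wz":0.078,"tx":0,"ty":0,"tz":-60,"grip":60},{"wx":0,"wy":0,"wz":0.078,"tx":-25,"ty":0,"tz":-100,"grip":0},{"wx":0,"wy":0,"wz":0.078,"tx":-25,"ty":0,"tz":-140,"grip":0},{"wx":0,"wy":0,"wz":0.078,"tx":-25,"ty":0,"tz":-170,"grip":0},{"wx":0,"wy":0,"wz":0.078,"tx":-25,"ty":0,"tz":-170,"grip":0},{"wx":0,"wy":0,"wz":0.078,"tx":-25,"ty":0,"tz":-170,"grip":0}]'
python3 - <<'E'
from h import *
ctrl.get_image('wrist');s=ctrl.observe();d=wristcam(ctrl.get_image('wrist'),s);print(np.round(s['tool_pos'],1))
cv2.imwrite('pics/w5.png',cv2.resize(d['color'][:256],(768,384)))
cv2.imwrite('pics/w6.png',cv2.resize(d['color'][100:220,180:320],(700,600),interpolation=cv2.INTER_CUBIC))
E
```

```text
t: 19.7
tool_pos: [559.3, 160.7, 282.6]
ee_rot: [1.0, 0.009, 0.003, -0.001]
contact_force: [-0.4, 0.3, -0.9]
opening: 85.4
finger_force: 0.0
[558.2 160.5 279.7]
```

View pics/w6.png

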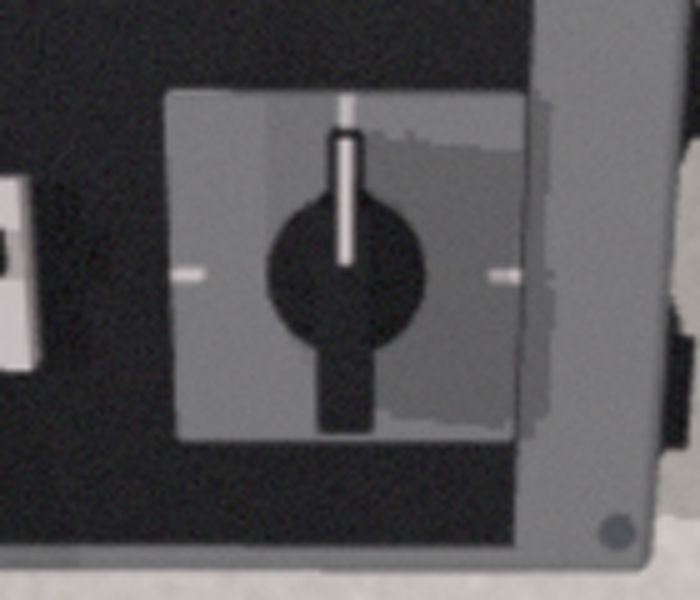

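View pics/w5.png

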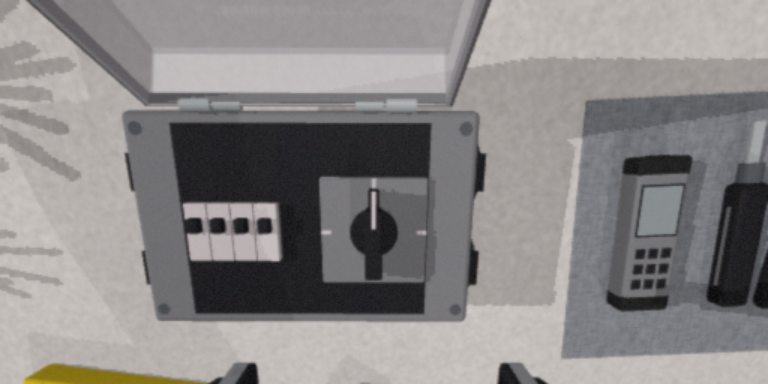

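The pointer (345,140–265 in the crop) lines up with the off mark at (346,105). The cover stands open, and the tester lies on the mat clear of the tools. The robot touches nothing, so I'll hand in.

```bash
python3 -c "
from workcell import ctrl
print(ctrl.sign_off())"
```

```text
the job is handed in; nothing more can be done
None
```

The job is handed in: the tester lies flat on the mat clear of the tools, the cover stands open on its own, and the switch points to off; the last pictures show all three, at about 20 s of the 72 s allowed.

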